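Free and start the stand's clamp screw

ROBOT

A 7-joint arm with a two-finger parallel gripper is mounted at the origin on the work surface. World frame = base frame: x ahead of the robot, y to its left, z up, the work surface at z = 0. Lengths are in m, angles in rad, forces in N, time in s.
With the tool pointing down it reaches from about 0.35 to 0.9 m from the base axis. Payload 19.9 kg.
Tool frame: the origin (TCP) lies on the centre line of the jaws, within the pads' length; the fingertips stand 22 mm ahead of it and the grasp point (between the pads) lies 3 mm ahead of it (ctrl.tcp_to_tips is the distance from the TCP to the fingertips, in m); y points along the fingers, z is the direction in which the jaws open and shut, and the axes are right-handed (so a half turn about y gives the same grasp; the last joint's range is limited). The gripper opens to 94 mm and grips with 3 to 60 N. Pads are 16 mm wide; open, the fingers measure 119 mm over their backs; the gripper's body (75 mm by 177 mm) begins 78 mm behind the grasp point.
Start: joints at [1.216, 0.417, -0.01, 1.614, 0.005, 1.111, -0.053], TCP at [0.192, -0.595, 0.227] pointing down, gripper open.
Joint ranges: [-2.81, 2.81], [-0.39, 2.02], [-1.27, 1.25], [0.06, 2.57], [-1.19, 4.33], [0.19, 2], [-2.82, 2.82]. Speed limits (rad/s): [1.89, 1.89, 2.39, 2.39, 3.01, 3.01, 3.01].

INTERFACE

Orientations are given as a 3x3 rotation matrix whose columns are the frame's x, y, z axes.
In Python, from cell import ctrl gives the robot as it stands. The module is installed in compiled form; this text tells all that it offers.
- The arm moves only by the shell command python3 -m handwheel 'ROWS'. ROWS is JSON, a list of rows, each an object with "xyz": the shift along the tool's x, y, z in units of 25 mm (1.0 is 25 mm), a list of three; "delta_rot": the turn, a rotation vector about the tool's x, y, z in units of 8 degrees (1.0 is 8 degrees), a list of three; "gripper": the closure in counts, from 0 (fully open) to 255 (shut). A call has 1 to 20 rows; each row shifts and turns the commanded pose from where the row before left it, along the tool's axes as they then stand; what a row does not reach is not made up. A row lasts 1/10 s, in which the tool goes at most 50 mm and 8.59 degrees, less where a joint would pass 70% of its speed; a pose out of reach is approached as far as the arm can. A call is refused whole if a number of a shift passes 1 or a number of a turn 1, either way. A call with a gripper value outside its range is refused whole. The fingers move at their own pace and stop on an object; the grip force is fixed at half the most. Time passes only in rows, so rows that do not move let the fingers close. It gives the time, the measured TCP pose, the force and the opening at its end, in the units of the state.
- ctrl.observe(): the state, without advancing time (a new reading comes with each control period).
- ctrl.get_image(name): name is "side" or "top"; returns the picture (480x640x3 uint8, red, green, blue); there is no depth.
- ctrl.get_calibration(name): a dict with "mtx" (3x3 intrinsics, pixels), "R" (3x3) and "t" (3): a world point X has camera coordinates R X + t. Camera axes: x right, y down, z forward; pixel columns grow to the right and rows downward; lengths in m; the calibration is good to about 2 mm. A picture is of the moment at which its call begins. get_calibration takes no time and is no camera call.
- ctrl.close_job(): hands the job in, once; it reports no verdict.
Trained networks look in the newest picture that a camera, given by its name, has taken for a name from the list of things; names that differ only in an ending like _2 or _b are one class to them, and where a whole thing is asked for, a point or a joint stands for the part that bears it (a point fixed in the world has none). Each returns a list of dicts, best first, with "p" (0 to 1); they miss things now and then, are a little off and sometimes report something else, mostly with a low value. They report only what shows in the picture. A call takes as long as a camera call. They do not tell look-alikes from the thing itself.
- ctrl.recognise(label, camera): "rect" ([left, top, width, height] in pixels, round what is visible of it).
- ctrl.outline_of(label, camera): "mask" (480x640 bool, what is visible of it) and "rect" ([left, top, width, height] in pixels, round what is visible of it).
- ctrl.landmark_of(label, camera): "uv" ([column, row] in pixels: a listed point, or the origin of a listed thing).
The state is a dict: "time": time; "q": joint angles; "dq": joint speeds; "joint_efforts": joint torques, N m; "ee_pos": TCP position; "orientation": TCP orientation; "contact_force": force on the tool from outside, world axes, zero at the start; "moment": the same for the moment, N m; "gripper_width": opening from 0.0 (shut) to 1.0 (fully open).
Only numpy, scipy, OpenCV 4.12 (cv2) and the standard library are available. Lean on these libraries where they do the work, as an engineer would, in place of code of your own. Each camera call takes 0.05 s, during which the arm holds its last target. There are 200 camera calls.

TASK

Lift the canister off the specimen stand by its arch handle and stand it upright on the bench beside the stand, setting it down rather than dropping it. The stand's knurled clamp screw is sitting crossed on top of its thread: turn it backward (anticlockwise from above) until it drops into the thread, then forward one full turn, and finish while still gripping its knob so that it stays started. Leave the wrench, the weight and the steel cup alone.

Things in the scene. Friction and masses are not known exactly. Their poses are not given: they have to be found in the camera images.
- stand: Specimen stand, fixed to the bench: steel foot 110 x 200 mm and over it a flat aluminium plate 90 mm (its x) by 196 mm (its y), top 46 mm above the bench. Origin on the bench under the centre, z up. At y = +45 mm the canister stands on the plate (dark disc 96 mm across); at y = -45 mm the clamp screw goes down through the plate into a threaded boss.
- screw_head (a point): Centre of the clamp screw's knurled round steel knob: 34 mm diameter, 28 mm tall, axis vertical, a 22 mm wide neck below; 90.5 mm above the bench at lift 0. Turns with the screw: x points along the index groove on the knob's top (centre to rim). Right-hand thread, 6 mm pitch: forward is clockwise from above and lowers it. Turns easily (about 0.03 N m). Captive: lifts 3 mm at most.
- screw_mark (a point): Outer end of the index groove on the knob's top face, 16 mm from the screw's axis and 14 mm above the knob's centre. It goes round with the screw and shows how far it has turned.
- screw_lift (a joint): Height of the screw (m), 0 at the top of its thread, negative down. It starts on top of the first thread (-0.0003 to -0.0020); forward it soon binds there. Backward by an unknown 0.4 to 1.7 rad it climbs to 0, then drops 6 mm by its own weight (to about -0.006); a firm grip holds it up until the fingers open. Then one turn forward takes it to about -0.012; -0.0165 is fully in.
- canister_handle (a point): Middle of the straight level bar of the canister's fixed arch handle: bar 10 mm thick, 68 mm long, along this point's y axis; z is the canister's upright axis. On the canister's axis, 150 mm above its flat underside. The canister is a closed steel can, 80 mm diameter, 100 mm tall, 0.35 to 0.7 kg; at the start it stands on the stand's plate, about 50 mm from its wall to the screw's axis.
- weight_mid (a point): A steel weight with a small neck, 48 mm diameter, 64 mm tall; point at its centre, 32 mm up. Leave it alone.
- beaker_mid (a point): An open steel cup, 70 mm diameter, 85 mm tall; point at its centre, 42 mm up. Leave it alone.
- wrench: A steel open-ended wrench lying on the bench, about 160 mm long along its x; origin under its middle. Leave it alone.
Things that resemble listed ones, but are neither listed nor needed, are in the scene too. Leave any pink or yellow look-alike of the part that bears canister_handle alone.

How it is judged:
By the outcome, as a careful person would: the job done as asked, in the order asked, and still so for the second after the job is handed in, while the arm keeps its last pose, push and grip.
It also fails if it takes over 72 s, if anything falls off the work surface, if the arm or the gripper's body presses on something with over 40 N, if the wrist force passes 120 N, or if a joint passes its speed limit or range.

## Working session

There is one attempt and no reset: what is moved stays moved. The work goes in short steps, Python scripts to look and compute and a shell command to move; the robot and the scene stay as the last step left them, time stands still between calls to the robot, and variables do not carry over. Pictures are saved under pics/ and viewed, about 8 in all and at most 12, crops included, and the job is handed in when it is done.

```bash
mkdir -p pics
cat > h.py <<'E'
import numpy as np, cv2
from cell import ctrl
def cal(c):
    k=ctrl.get_calibration(c); return np.array(k["mtx"]),np.array(k["R"]),np.array(k["t"])
def proj(c,X):
    K,R,t=cal(c); p=K@(R@np.array(X)+t); return p[:2]/p[2]
def ray(c,uv):
    K,R,t=cal(c); d=R.T@np.linalg.inv(K)@np.array([*uv,1.]); return -R.T@t,d/np.linalg.norm(d)
def atz(c,uv,z):
    o,d=ray(c,uv); return o+d*(z-o[2])/d[2]
def tri(u1,u2):
    o1,d1=ray("top",u1);o2,d2=ray("side",u2)
    s=np.linalg.lstsq(np.c_[d1,-d2],o2-o1,rcond=None)[0]
    a,b=o1+d1*s[0],o2+d2*s[1]; return (a+b)/2,np.linalg.norm(a-b)
def save(c,n):
    cv2.imwrite(f"pics/{n}.png",cv2.cvtColor(ctrl.get_image(c),cv2.COLOR_RGB2BGR))
E
python3 - <<'E'
from h import *
np.set_printoptions(precision=4,suppress=True)
save("top","t0");save("side","s0")
for l in ["stand","screw_head","screw_mark","canister_handle","weight_mid","beaker_mid","wrench"]:
    for c in ("top","side"):
        print(l,c,[(np.round(d["uv"],1).tolist(),round(d["p"],2)) for d in ctrl.landmark_of(l,c)])
for c in("top","side"):
    K,R,t=cal(c);print(c,-R.T@t,R[2],K[0,0])
s=ctrl.observe();print(s["ee_pos"],s["orientation"],s["gripper_width"],s["time"])
E
```

```text
stand top [([255.5, 263.6], 0.91), ([217.6, 243.3], 0.74)]
stand side [([294.8, 333.9], 0.66)]
screw_head top []
screw_head side [([318.6, 299.5], 0.62), ([286.9, 240.3], 0.34)]
screw_mark top [([272.1, 272.2], 0.56)]
screw_mark side [([323.2, 288.7], 0.56)]
canister_handle top [([356.9, 249.7], 0.97), ([289.8, 354.3], 0.93), ([163.7, 165.5], 0.78), ([219.9, 243.2], 0.56)]
canister_handle side [([392.5, 303.3], 0.81), ([345.7, 223.4], 0.65), ([213.7, 283.2], 0.61), ([170.3, 282.4], 0.56)]
weight_mid top [([239.1, 159.2], 0.82)]
weight_mid side [([213.6, 282.2], 0.93)]
beaker_mid top [([440.2, 319.4], 0.62)]
beaker_mid side [([437.5, 240.9], 0.6)]
wrench top [([351.3, 161.8], 0.94)]
wrench side [([283.5, 238.2], 0.78)]
top [ 0.4892 -0.0969  1.2579] [ 0.0771  0.0053 -0.997 ] 588.0639030163813
side [0.0925 0.5072 0.8597] [ 0.4696 -0.55   -0.6907] 495.0543102023845
[ 0.1923 -0.5946  0.2274] [[-0.9515 -0.0001  0.3078]
 [-0.3078  0.0001 -0.9515]
 [ 0.     -1.     -0.0001]] 1.001971580899409 0.8
```

View pics/t0.png

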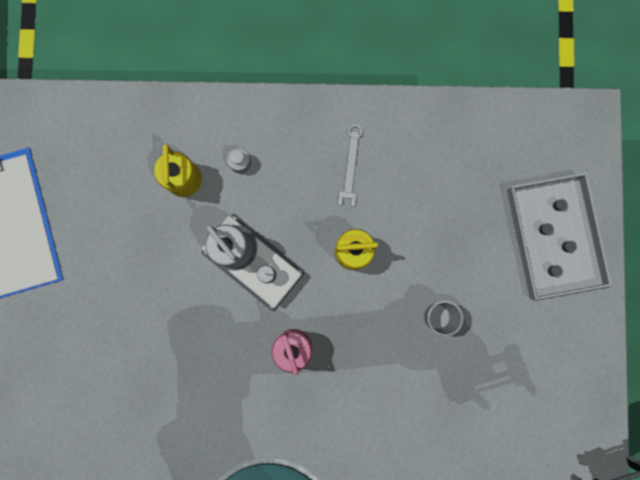

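View pics/s0.png

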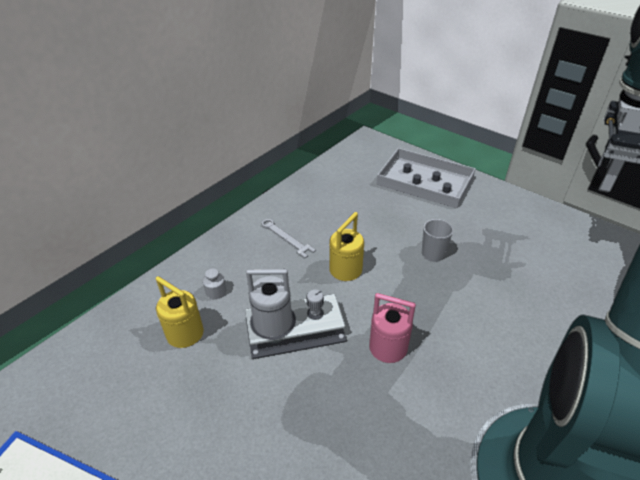

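The top view shows the grey canister with its handle near (222,240), and the screw knob near (266,274). In the side view the bar is near (267,271) and the knob near (315,297). The yellow and pink cans are look-alikes. I'll zoom in and fit next.

Run:
```python
from h import *
np.set_printoptions(precision=4,suppress=True)
t=cv2.imread("pics/t0.png")[205:315,190:315];s=cv2.imread("pics/s0.png")[255:365,235:360]
cv2.imwrite("pics/z0.png",np.vstack([cv2.resize(t,(0,0),fx=5,fy=5,interpolation=2)[:,:],]))
cv2.imwrite("pics/z1.png",cv2.resize(s,(0,0),fx=5,fy=5,interpolation=2))
print("handle",tri([219.9,243.2],[267.5,271]))
print("handle z.196", atz("top",[219.9,243.2],.196),atz("side",[267.5,271],.196))
print("mark",tri([272.1,272.2],[323.2,288.7]))
print("knobtop", atz("top",[266,274],.1035))
for l in ["stand","screw_head","canister_handle"]:
  for c in("top","side"):
    print(l,c,[(d["rect"],round(d["p"],2),d["mask"].sum()) for d in ctrl.outline_of(l,c)])
for n,uv,z in [("weight",[239.1,159.2],.032),("beaker",[440,319],.042),("wrench",[351,162],0),("yel1",[357,250],.15),("pink",[290,352],.15),("yel2",[164,165],.15)]:print(n,atz("top",uv,z))
```

```text
handle (array([0.5767, 0.0829, 0.1988]), np.float64(0.002190359057068976))
handle z.196 [0.576  0.0826 0.196 ] [0.5797 0.0816 0.196 ]
mark (array([ 0.5251, -0.0086,  0.1076]), np.float64(0.007612696440810066))
knobtop [0.5246 0.0058 0.1035]
stand top [([202.2, 212.6, 101.5, 97.1], 0.87, np.int64(3390))]
stand side [([243.9, 291.0, 104.6, 70.4], 0.97, np.int64(3605))]
screw_head top [([253.9, 265.6, 20.2, 13.7], 0.56, np.int64(268))]
screw_head side [([311.4, 292.0, 11.1, 23.4], 0.73, np.int64(338))]
canister_handle top [([206.8, 225.3, 48.1, 46.2], 0.93, np.int64(1641)), ([272.8, 329.6, 37.9, 44.6], 0.9, np.int64(1389)), ([152.9, 146.0, 46.8, 50.8], 0.74, np.int64(1665)), ([332.5, 228.4, 45.2, 39.8], 0.61, np.int64(1341)), ([259.7, 264.2, 16.2, 19.6], 0.56, np.int64(211))]
canister_handle side [([155.6, 276.9, 50.6, 70.8], 0.85, np.int64(2320)), ([327.9, 214.4, 36.8, 66.8], 0.85, np.int64(1762)), ([367.9, 293.8, 48.1, 70.6], 0.83, np.int64(2555)), ([246.7, 270.6, 45.1, 63.0], 0.55, np.int64(2417))]
weight [0.7685 0.0752 0.032 ]
beaker [ 0.4407 -0.3482  0.042 ]
wrench [ 0.7739 -0.1633  0.    ]
yel1 [ 0.5716 -0.169   0.15  ]
pink [ 0.3787 -0.0467  0.15  ]
yel2 [0.7279 0.202  0.15  ]
```

View pics/z0.png

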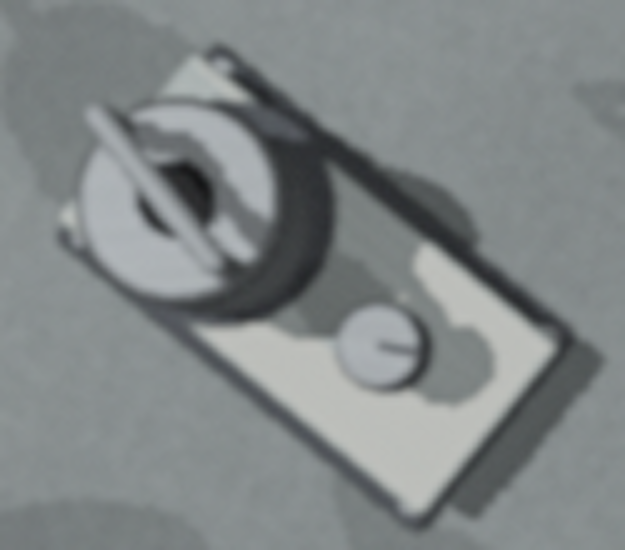

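View pics/z1.png

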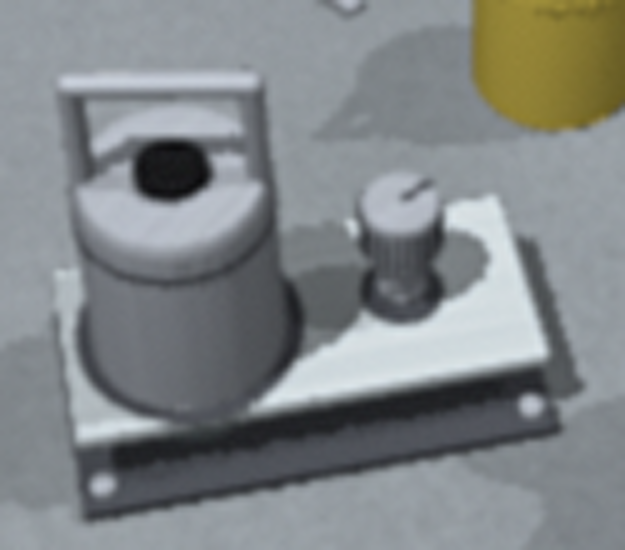

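Zoomed top: the bar runs (95,112)–(218,268), the knob-top centre is (380,348) and the groove end (418,352). Zoomed side: the bar runs (62,78)–(262,80), the knob-top centre is (401,202) and the groove end (432,181).

```bash
cat > h2.py <<'E'
from h import *
np.set_printoptions(precision=4,suppress=True)
T=lambda x,y:(190-.4+x/5,205-.4+y/5)
S=lambda x,y:(235-.4+x/5,255-.4+y/5)
E
python3 - <<'E'
from h2 import *
for n,a,b in [("bar1",(95,112),(62,78)),("bar2",(218,268),(262,80)),("knob",(380,348),(401,202)),("mark",(418,352),(432,181))]:
    print(n,*tri(T(*a),S(*b)))
print("cornersz.046",[atz("top",T(*p),.046) for p in [(565,340),(415,520)]],atz("side",S(548,358),.046),atz("side",S(500,198),.046))
a,b=atz("top",T(95,112),.196),atz("top",T(218,268),.196);print(a,b,np.linalg.norm(a-b),np.degrees(np.arctan2(*(b-a)[1::-1])))
a,b=atz("side",S(62,78),.196),atz("side",S(262,80),.196);print(a,b,np.linalg.norm(a-b),np.degrees(np.arctan2(*(b-a)[1::-1])))
for c,f,k,m in(("top",T,(380,348),(418,352)),("side",S,(401,202),(432,181))):
    a=atz(c,f(*k),.1035);b=atz(c,f(*m),.1035);print(a,b,np.degrees(np.arctan2(*(b-a)[1::-1])),np.linalg.norm(a-b))
E
```

```text
bar1 [0.6066 0.105  0.1989] 0.0043708923544077275
bar2 [0.5501 0.0583 0.1974] 0.002467544613440538
knob [0.5259 0.008  0.1015] 0.004151397286664196
mark [ 0.5238 -0.0076  0.1022] 0.0021862409350330144
cornersz.046 [array([ 0.5306, -0.0644,  0.046 ]), array([ 0.4557, -0.0043,  0.046 ])] [ 0.4586 -0.0007  0.046 ] [ 0.5276 -0.0563  0.046 ]
[0.6052 0.1041 0.196 ] [0.5492 0.0577 0.196 ] 0.07268669060981697 -140.33968877407565
[0.6108 0.1043 0.196 ] [0.5522 0.058  0.196 ] 0.07476459431799372 -141.69821650524048
[0.5242 0.0066 0.1035] [ 0.5229 -0.0083  0.1035] -94.948308046029 0.015012557748713021
[0.5265 0.0105 0.1035] [ 0.524  -0.0061  0.1035] -98.62393901000199 0.016801421269507105
```

```bash
cat >> h2.py <<'E'
def go(target,yaw=None):
    "units to go in tool axes (after a turn about tool y to yaw, deg)"
    s=ctrl.observe();R=np.array(s["orientation"]);p=np.array(s["ee_pos"])
    y0=np.degrees(np.arctan2(R[1,2],R[0,2]))
    print("t",s["time"],"p",p,"yaw",y0,"down",R[:,1],"w",s["gripper_width"],"F",np.array(s["contact_force"]),"q",np.array(s["q"]))
    if yaw is None: yaw=y0
    c,n=np.cos(np.radians(yaw)),np.sin(np.radians(yaw))
    Rn=np.array([[n,0,c],[-c,0,n],[0,-1,0]])
    print("rot y units",-(yaw-y0)/8,"xyz units",Rn.T@(np.array(target)-p)/.025)
E
python3 -m handwheel '[{"xyz":[0,-1,0],"delta_rot":[0,-0.9,0],"gripper":0},{"xyz":[0,-1,0],"delta_rot":[0,-0.9,0],"gripper":0},{"xyz":[0,-1,0],"delta_rot":[0,-0.88,0],"gripper":0},{"xyz":[-1,0,-0.38],"delta_rot":[0,0,0],"gripper":0},{"xyz":[-1,0,-0.38],"delta_rot":[0,0,0],"gripper":0},{"xyz":[-1,0,-0.38],"delta_rot":[0,0,0],"gripper":0},{"xyz":[-1,0,-0.38],"delta_rot":[0,0,0],"gripper":0},{"xyz":[-1,0,-0.38],"delta_rot":[0,0,0],"gripper":0},{"xyz":[-1,0,-0.38],"delta_rot":[0,0,0],"gripper":0},{"xyz":[-1,0,-0.38],"delta_rot":[0,0,0],"gripper":0},{"xyz":[-1,0,-0.38],"delta_rot":[0,0,0],"gripper":0},{"xyz":[-1,0,-0.38],"delta_rot":[0,0,0],"gripper":0},{"xyz":[-1,0,-0.38],"delta_rot":[0,0,0],"gripper":0},{"xyz":[-1,0,-0.38],"delta_rot":[0,0,0],"gripper":0}]'
python3 -c "
from h2 import *
go([.5785,.0815,.30],-50.7)"
```

```text
time: 2.5
ee_pos: [0.3391, -0.3385, 0.3026]
orientation: [[-0.773, 0.0, 0.634], [-0.634, -0.0, -0.773], [0.0, -1.0, 0.0]]
contact_force: [0.4, 0.1, 0.3]
gripper_width: 1.0
t 2.5 p [ 0.3391 -0.3385  0.3026] yaw -50.6399960802218 down [ 0.0001 -0.0002 -1.    ] w 0.9997979370370587 F [0.3796 0.0613 0.2966] q [ 0.9637  0.0927 -0.2598  1.861   0.0257  1.1909 -0.1884]
rot y units 0.007500489972275481 xyz units [-18.0509   0.1027  -6.9334]
```

```bash
python3 -m handwheel '[{"xyz":[-1,0,-0.385],"delta_rot":[0,0,0],"gripper":0},{"xyz":[-1,0,-0.385],"delta_rot":[0,0,0],"gripper":0},{"xyz":[-1,0,-0.385],"delta_rot":[0,0,0],"gripper":0},{"xyz":[-1,0,-0.385],"delta_rot":[0,0,0],"gripper":0},{"xyz":[-1,0,-0.385],"delta_rot":[0,0,0],"gripper":0},{"xyz":[-1,0,-0.385],"delta_rot":[0,0,0],"gripper":0},{"xyz":[-1,0,-0.385],"delta_rot":[0,0,0],"gripper":0},{"xyz":[-1,0,-0.385],"delta_rot":[0,0,0],"gripper":0},{"xyz":[-1,0,-0.385],"delta_rot":[0,0,0],"gripper":0},{"xyz":[-1,0,-0.385],"delta_rot":[0,0,0],"gripper":0},{"xyz":[-1,0,-0.385],"delta_rot":[0,0,0],"gripper":0},{"xyz":[-1,0,-0.385],"delta_rot":[0,0,0],"gripper":0},{"xyz":[-1,0,-0.385],"delta_rot":[0,0,0],"gripper":0},{"xyz":[-1,0,-0.385],"delta_rot":[0,0,0],"gripper":0},{"xyz":[-1,0,-0.385],"delta_rot":[0,0,0],"gripper":0},{"xyz":[-1,0,-0.385],"delta_rot":[0,0,0],"gripper":0},{"xyz":[-1,0,-0.385],"delta_rot":[0,0,0],"gripper":0},{"xyz":[0,0,0],"delta_rot":[0,0,0],"gripper":0}]'
python3 -c "
from h2 import *
go([.5785,.0815,.199],-50.7)"
```

```text
time: 4.3
ee_pos: [0.5642, 0.0598, 0.3023]
orientation: [[-0.771, -0.0, 0.637], [-0.637, 0.002, -0.771], [-0.001, -1.0, -0.001]]
contact_force: [-0.7, -0.4, 0.1]
gripper_width: 1.0
t 4.3 p [0.5642 0.0598 0.3023] yaw -50.4269365490565 down [-0.0001  0.0016 -1.    ] w 1.0000864692484337 F [-0.6965 -0.3896  0.1455] q [ 0.3398  0.3054 -0.6191  1.6519  0.1836  1.2433 -1.1968]
rot y units 0.034132931367937935 xyz units [-0.9927  4.1312 -0.3071]
```

```bash
python3 -m handwheel '[{"xyz":[-0.5,0.4,-0.15],"delta_rot":[0,0,0],"gripper":0},{"xyz":[-0.5,0.6,-0.15],"delta_rot":[0,0,0],"gripper":0},{"xyz":[0,0.8,0],"delta_rot":[0,0,0],"gripper":0},{"xyz":[0,0.8,0],"delta_rot":[0,0,0],"gripper":0},{"xyz":[0,0.8,0],"delta_rot":[0,0,0],"gripper":0},{"xyz":[0,0.5,0],"delta_rot":[0,0,0],"gripper":0},{"xyz":[0,0.2,0],"delta_rot":[0,0,0],"gripper":0},{"xyz":[0,0,0],"delta_rot":[0,0,0],"gripper":120}]'
python3 -c "
from h2 import *
go([.5785,.0815,.199],-50.7)
save('side','s1')
cv2.imwrite('pics/s1c.png',cv2.resize(cv2.imread('pics/s1.png')[180:360,190:390],(0,0),fx=3,fy=3))
"
```

```text
time: 5.1
ee_pos: [0.5779, 0.0783, 0.1994]
orientation: [[-0.773, -0.001, 0.634], [-0.634, 0.0, -0.773], [0.001, -1.0, -0.001]]
contact_force: [-0.8, 0.2, -0.0]
gripper_width: 0.948
t 5.1 p [0.5779 0.0783 0.1994] yaw -50.63869107532046 down [-0.0009  0.0001 -1.    ] w 0.9476633952707532 F [-0.7743  0.174  -0.0045] q [ 0.2733  0.4323 -0.5937  1.7331  0.2716  1.0601 -1.2959]
rot y units 0.0076636155849429954 xyz units [-0.098   0.0146 -0.0844]
```

View pics/s1c.png

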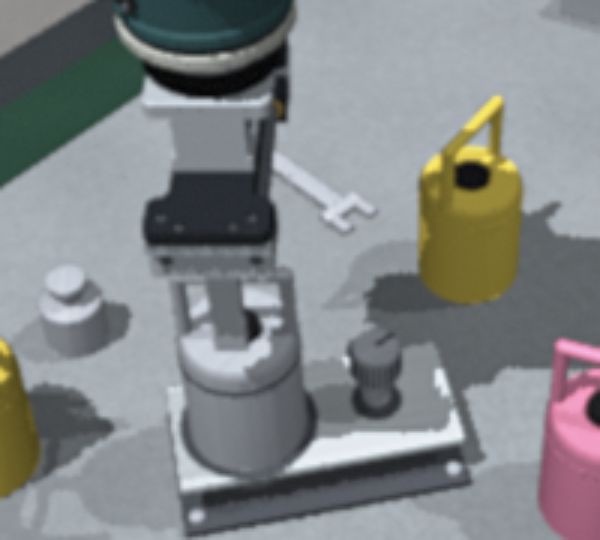

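The near finger stands in front of the bar at crop (225,310), roughly centred between the handle posts, so I'll close.

```bash
python3 -m handwheel '[{"xyz":[0,0,0],"delta_rot":[0,0,0],"gripper":180},{"xyz":[0,0,0],"delta_rot":[0,0,0],"gripper":220},{"xyz":[0,0,0],"delta_rot":[0,0,0],"gripper":255},{"xyz":[0,0,0],"delta_rot":[0,0,0],"gripper":255},{"xyz":[0,0,0],"delta_rot":[0,0,0],"gripper":255},{"xyz":[0,0,0],"delta_rot":[0,0,0],"gripper":255},{"xyz":[0,0,0],"delta_rot":[0,0,0],"gripper":255},{"xyz":[0,0,0],"delta_rot":[0,0,0],"gripper":255},{"xyz":[0,0,0],"delta_rot":[0,0,0],"gripper":255},{"xyz":[0,0,0],"delta_rot":[0,0,0],"gripper":255}]'
python3 -c "
from h2 import *
go([.48,.155,.199],-50.7)"
```

```text
time: 6.15
ee_pos: [0.578, 0.0784, 0.2]
orientation: [[-0.773, -0.0, 0.634], [-0.634, 0.0, -0.773], [-0.0, -1.0, -0.0]]
contact_force: [-0.3, 1.1, 1.3]
gripper_width: 0.096
t 6.15 p [0.578  0.0784 0.2   ] yaw -50.63030890744122 down [-0.0001  0.0002 -1.    ] w 0.09604265957817854 F [-0.2803  1.1253  1.3474] q [ 0.2735  0.4314 -0.594   1.733   0.2713  1.0603 -1.2956]
rot y units 0.008711386569848045 xyz units [ 1.0933  0.0386 -4.8539]
```

```bash
python3 -m handwheel '[{"xyz":[0,-0.2,0],"delta_rot":[0,0,0],"gripper":255},{"xyz":[0,-0.4,0],"delta_rot":[0,0,0],"gripper":255},{"xyz":[0,-0.6,0],"delta_rot":[0,0,0],"gripper":255},{"xyz":[0,-0.4,0],"delta_rot":[0,0,0],"gripper":255},{"xyz":[0.1,0,-0.3],"delta_rot":[0,0,0],"gripper":255},{"xyz":[0.2,0,-0.7],"delta_rot":[0,0,0],"gripper":255},{"xyz":[0.2,0,-0.9],"delta_rot":[0,0,0],"gripper":255},{"xyz":[0.2,0,-0.9],"delta_rot":[0,0,0],"gripper":255},{"xyz":[0.2,0,-0.9],"delta_rot":[0,0,0],"gripper":255},{"xyz":[0.1,0,-0.7],"delta_rot":[0,0,0],"gripper":255},{"xyz":[0.1,0,-0.4],"delta_rot":[0,0,0],"gripper":255},{"xyz":[0,0,0],"delta_rot":[0,0,0],"gripper":255},{"xyz":[0,0,0],"delta_rot":[0,0,0],"gripper":255}]'
python3 -c "
from h2 import *
go([.48,.155,.154],-50.7)
save('side','s2')
cv2.imwrite('pics/s2c.png',cv2.resize(cv2.imread('pics/s2.png')[200:440,150:390],(0,0),fx=2.4,fy=2.4))
"
```

```text
time: 7.45
ee_pos: [0.4812, 0.1531, 0.24]
orientation: [[-0.774, 0.0, 0.634], [-0.634, -0.0, -0.774], [-0.0, -1.0, 0.0]]
contact_force: [-0.1, -0.8, -4.3]
gripper_width: 0.1
t 7.45 p [0.4812 0.1531 0.24  ] yaw -50.670040750963366 down [ 0.0003 -0.0001 -1.    ] w 0.09956231764957796 F [-0.1312 -0.8304 -4.2867] q [ 0.2182  0.2459 -0.677   1.8754  0.1742  1.0792 -1.4112]
rot y units 0.0037449061295795616 xyz units [-0.0112  3.4399 -0.0902]
```

View pics/s2c.png

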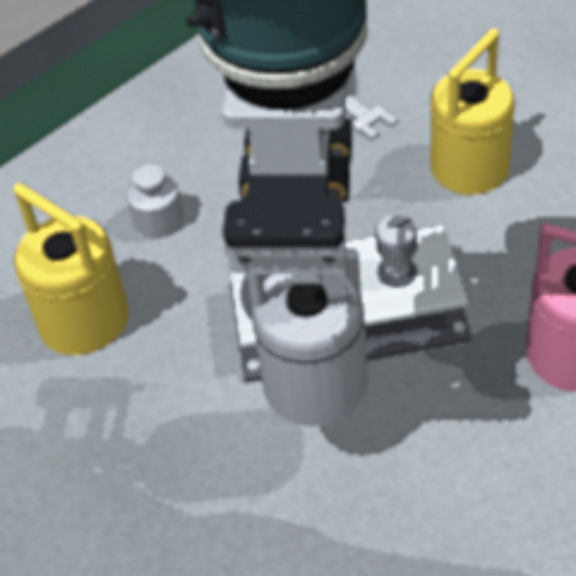

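The canister hangs upright and clear of the stand, at crop (310,340), with about 5 N of load. I'll lower it.

```bash
python3 -m handwheel '[{"xyz":[0,0.4,0],"delta_rot":[0,0,0],"gripper":255},{"xyz":[0,0.7,0],"delta_rot":[0,0,0],"gripper":255},{"xyz":[0,0.8,0],"delta_rot":[0,0,0],"gripper":255},{"xyz":[0,0.7,0],"delta_rot":[0,0,0],"gripper":255},{"xyz":[0,0.4,0],"delta_rot":[0,0,0],"gripper":255},{"xyz":[0,0.15,0],"delta_rot":[0,0,0],"gripper":255},{"xyz":[0,0.1,0],"delta_rot":[0,0,0],"gripper":255},{"xyz":[0,0,0],"delta_rot":[0,0,0],"gripper":255}]'
python3 -m handwheel '[{"xyz":[0,0.08,0],"delta_rot":[0,0,0],"gripper":255},{"xyz":[0,0,0],"delta_rot":[0,0,0],"gripper":255}]'
python3 -m handwheel '[{"xyz":[0,0.06,0],"delta_rot":[0,0,0],"gripper":255},{"xyz":[0,0,0],"delta_rot":[0,0,0],"gripper":255}]'
```

```text
time: 8.3
ee_pos: [0.4809, 0.1536, 0.1589]
orientation: [[-0.773, 0.0, 0.634], [-0.634, 0.0, -0.773], [-0.0, -1.0, 0.0]]
contact_force: [0.4, -0.3, -4.1]
gripper_width: 0.097
time: 8.5
ee_pos: [0.4808, 0.1536, 0.1569]
orientation: [[-0.773, 0.0, 0.634], [-0.634, 0.0, -0.773], [-0.0, -1.0, 0.0]]
contact_force: [-0.3, 0.2, -5.0]
gripper_width: 0.094
time: 8.7
ee_pos: [0.4807, 0.1536, 0.1552]
orientation: [[-0.773, 0.0, 0.634], [-0.634, 0.0, -0.773], [-0.0, -1.0, 0.0]]
contact_force: [-0.6, -0.1, -4.4]
gripper_width: 0.098
```

```bash
for i in 1 2; do python3 -m handwheel '[{"xyz":[0,0.04,0],"delta_rot":[0,0,0],"gripper":255},{"xyz":[0,0,0],"delta_rot":[0,0,0],"gripper":255}]' | egrep 'pos|force'; done
```

```text
ee_pos: [0.4807, 0.1536, 0.1541]
contact_force: [-0.6, -0.6, -4.4]
ee_pos: [0.481, 0.1541, 0.1539]
contact_force: [-2.4, 0.6, 7.9]
```

```bash
python3 -m handwheel '[{"xyz":[0,0,0],"delta_rot":[0,0,0],"gripper":230},{"xyz":[0,0,0],"delta_rot":[0,0,0],"gripper":180},{"xyz":[0,0,0],"delta_rot":[0,0,0],"gripper":120},{"xyz":[0,0,0],"delta_rot":[0,0,0],"gripper":120},{"xyz":[0,0,0],"delta_rot":[0,0,0],"gripper":120},{"xyz":[0,-0.2,0],"delta_rot":[0,0,0],"gripper":120},{"xyz":[0,-0.6,0],"delta_rot":[0,0,0],"gripper":120},{"xyz":[0,-0.8,0],"delta_rot":[0,0,0],"gripper":120},{"xyz":[0,-0.8,0],"delta_rot":[0,0,0],"gripper":120},{"xyz":[0,0,0],"delta_rot":[0,0,0],"gripper":120}]'
python3 -c "
from h2 import *
go([.5255,.0085,.16],-50.7)
save('top','t3');save('side','s3')
a=cv2.imread('pics/t3.png')[180:320,170:340];b=cv2.imread('pics/s3.png')[220:430,230:370]
a=cv2.resize(a,(400,330));b=cv2.resize(b,(380,570))
c=np.zeros((570,780,3),np.uint8);c[:330,:400]=a;c[:,400:]=b;cv2.imwrite('pics/c3.png',c)
"
```

```text
time: 10.1
ee_pos: [0.4819, 0.1542, 0.2166]
orientation: [[-0.773, 0.004, 0.634], [-0.634, 0.001, -0.773], [-0.004, -1.0, 0.002]]
contact_force: [0.8, 0.4, -0.4]
gripper_width: 0.527
t 10.1 p [0.4819 0.1542 0.2166] yaw -50.63335575966808 down [ 0.0043  0.0008 -1.    ] w 0.5270368241802746 F [ 0.7764  0.4492 -0.3711] q [ 0.2079  0.274  -0.6734  1.9025  0.1997  1.0274 -1.4343]
rot y units 0.008330530041490647 xyz units [2.341  2.2626 5.6151]
```

View pics/c3.png

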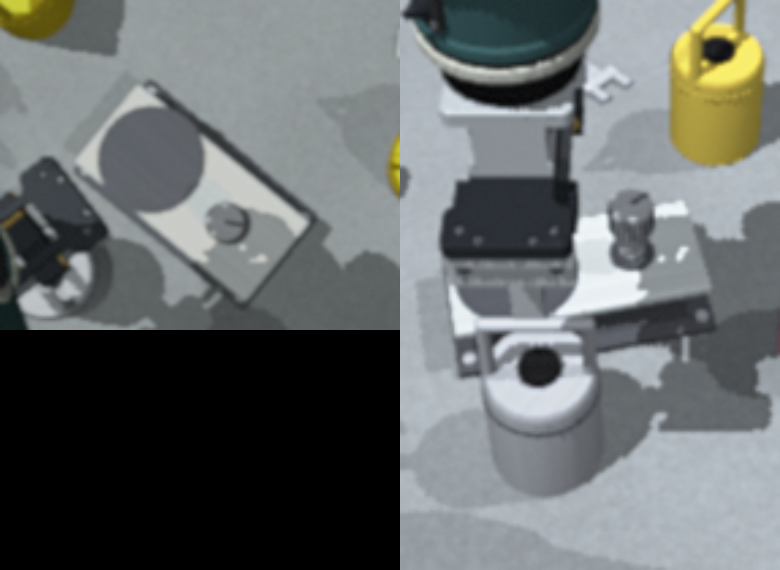

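The canister stands upright beside the stand, with the dark disc clear on the plate. Now the tool goes over the knob.

```bash
python3 -m handwheel '[{"xyz":[0.3,0,0.7],"delta_rot":[0,0,0],"gripper":60},{"xyz":[0.4,0,1],"delta_rot":[0,0,0],"gripper":60},{"xyz":[0.45,0,1],"delta_rot":[0,0,0],"gripper":60},{"xyz":[0.45,0.3,1],"delta_rot":[0,0,0],"gripper":60},{"xyz":[0.4,0.6,1],"delta_rot":[0,0,0],"gripper":60},{"xyz":[0.34,0.8,0.9],"delta_rot":[0,0,0],"gripper":60},{"xyz":[0,0.5,0],"delta_rot":[0,0,0],"gripper":60},{"xyz":[0,0,0],"delta_rot":[0,0,0],"gripper":60}]'
python3 -c "
from h2 import *
# screw from disc & edges
k=170/400
D=atz('top',(170+152*k-.3,180+160*140/330-.3),.046);print('disc',D)
for az in (51,52.5,54):
  a=np.radians(az);print(az,D[:2]-.09*np.array([np.cos(a),np.sin(a)]))
go([.5255,.0085,.0925])"
```

```text
time: 11.0
ee_pos: [0.5231, 0.0082, 0.1564]
orientation: [[-0.773, -0.003, 0.634], [-0.634, 0.001, -0.773], [0.002, -1.0, -0.003]]
contact_force: [-0.6, -0.6, -0.2]
gripper_width: 0.765
disc [0.5798 0.0779 0.046 ]
51 [0.5231 0.008 ]
52.5 [0.525  0.0065]
54 [0.5268 0.0051]
t 11.0 p [0.5231 0.0082 0.1564] yaw -50.668871222895675 down [-0.0034  0.0007 -1.    ] w 0.764595847733793 F [-0.5996 -0.5588 -0.2379] q [ 0.3987  0.3761 -0.5713  1.9163  0.2502  0.9232 -1.1782]
rot y units -0.0 xyz units [-0.0814  2.5568  0.0534]
```

```bash
python3 -m handwheel '[{"xyz":[-0.04,0.5,0.06],"delta_rot":[0,0,0],"gripper":60},{"xyz":[0,0.8,0],"delta_rot":[0,0,0],"gripper":60},{"xyz":[0,0.8,0],"delta_rot":[0,0,0],"gripper":60},{"xyz":[0,0.45,0],"delta_rot":[0,0,0],"gripper":60},{"xyz":[0,0,0],"delta_rot":[0,0,0],"gripper":130},{"xyz":[0,0,0],"delta_rot":[0,0,0],"gripper":160},{"xyz":[0,0,0],"delta_rot":[0,0,0],"gripper":255},{"xyz":[0,0,0],"delta_rot":[0,0,0],"gripper":255},{"xyz":[0,0,0],"delta_rot":[0,0,0],"gripper":255},{"xyz":[0,0,0],"delta_rot":[0,0,0],"gripper":255}]'
python3 -c "
from h2 import *
go([.525,.0078,.0925]);print(ctrl.observe()['moment'])"
```

```text
time: 12.0
ee_pos: [0.5258, 0.0082, 0.0948]
orientation: [[-0.773, -0.0, 0.635], [-0.635, 0.0, -0.773], [-0.0, -1.0, -0.0]]
contact_force: [-4.0, 4.0, 4.4]
gripper_width: 0.354
t 12.0 p [0.5258 0.0082 0.0948] yaw -50.6150595725996 down [-0.0002  0.0004 -1.    ] w 0.3539097070993974 F [-4.0298  4.0054  4.4288] q [ 0.3591  0.4687 -0.5318  1.9551  0.3238  0.8018 -1.237 ]
rot y units -0.0 xyz units [ 0.035   0.0901 -0.0063]
[0.9181 0.8087 0.001 ]
```

```bash
python3 -m handwheel '[{"xyz":[0,0,-0.04],"delta_rot":[0,0,0],"gripper":255},{"xyz":[0,0,0],"delta_rot":[0,0,0],"gripper":255},{"xyz":[0,-0.01,0],"delta_rot":[0,-0.5,0],"gripper":255},{"xyz":[0,-0.01,0],"delta_rot":[0,-0.75,0],"gripper":255},{"xyz":[0,0,0],"delta_rot":[0,0,0],"gripper":255}]'
python3 -m handwheel '[{"xyz":[0,-0.01,0],"delta_rot":[0,-0.75,0],"gripper":255},{"xyz":[0,-0.01,0],"delta_rot":[0,-0.75,0],"gripper":255},{"xyz":[0,0,0],"delta_rot":[0,-0.75,0],"gripper":255},{"xyz":[0,0,0],"delta_rot":[0,0,0],"gripper":255}]'
python3 -c "
from h2 import *
go([.525,.0078,.0925]);print(ctrl.observe()['moment'])"
```

```text
time: 12.5
ee_pos: [0.5258, 0.0082, 0.095]
orientation: [[-0.65, 0.001, 0.76], [-0.76, 0.0, -0.65], [-0.001, -1.0, 0.0]]
contact_force: [3.5, -1.6, -0.1]
gripper_width: 0.358
time: 12.9
ee_pos: [0.526, 0.0081, 0.0955]
orientation: [[-0.385, 0.001, 0.923], [-0.923, 0.0, -0.385], [-0.001, -1.0, 0.001]]
contact_force: [5.5, -2.0, -1.5]
gripper_width: 0.357
t 12.9 p [0.526  0.0081 0.0955] yaw -22.63424645080385 down [ 0.0011  0.0002 -1.    ] w 0.35739738196157056 F [ 5.4535 -2.0374 -1.4859] q [ 0.4467  0.4936 -0.6439  1.9524  0.3985  0.8224 -0.8112]
rot y units -0.0 xyz units [ 0.0262  0.1212 -0.0318]
[-0.4855 -1.3295  0.0583]
```

```bash
python3 -m handwheel '[{"xyz":[0,-0.01,0.025],"delta_rot":[0,-0.75,0],"gripper":255},{"xyz":[0,-0.01,0],"delta_rot":[0,-0.75,0],"gripper":255},{"xyz":[0,0,0],"delta_rot":[0,-0.75,0],"gripper":255},{"xyz":[0,0,0],"delta_rot":[0,-0.75,0],"gripper":255},{"xyz":[0,0,0],"delta_rot":[0,0,0],"gripper":255}]'
python3 - <<'E'
from h2 import *
save('side','s4')
E
python3 -m handwheel '[{"xyz":[0,0,0],"delta_rot":[0,0,0],"gripper":130},{"xyz":[0,0,0],"delta_rot":[0,0,0],"gripper":130},{"xyz":[0,0,0],"delta_rot":[0,0,0],"gripper":130},{"xyz":[0,0,0],"delta_rot":[0,0,0],"gripper":130}]'
python3 - <<'E'
from h2 import *
go([.525,.0078,.0925])
save('side','s5')
ims=[cv2.resize(cv2.imread(f'pics/{n}.png')[265:335,285:350],(390,420),interpolation=2) for n in('s0','s5')]
cv2.imwrite('pics/c5.png',np.hstack(ims))
E
```

```text
time: 13.4
ee_pos: [0.5263, 0.008, 0.0959]
orientation: [[0.022, 0.001, 1.0], [-1.0, 0.0, 0.022], [-0.0, -1.0, 0.001]]
contact_force: [5.0, -1.4, -1.0]
gripper_width: 0.356
time: 13.85
ee_pos: [0.5257, 0.0083, 0.0959]
orientation: [[0.023, -0.0, 1.0], [-1.0, 0.0, 0.023], [-0.0, -1.0, -0.0]]
contact_force: [-0.1, 0.1, -0.3]
gripper_width: 0.494
t 13.85 p [0.5257 0.0083 0.0959] yaw 1.3076001205978878 down [-0.0004  0.     -1.    ] w 0.4941957747855156 F [-0.0837  0.114  -0.32  ] q [ 0.5182  0.5215 -0.7395  1.9495  0.4646  0.8469 -0.4487]
rot y units -0.0 xyz units [ 0.0211  0.1355 -0.0294]
```

View pics/c5.png

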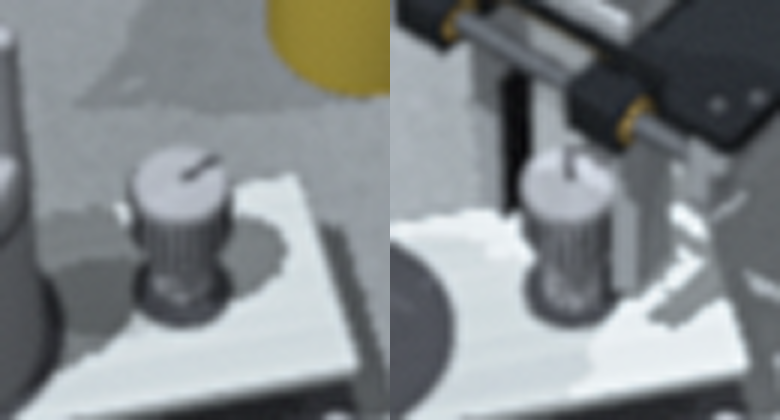

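The left crop is the start and the right crop is now. The groove has turned about 52° anticlockwise. The knob top is at the same height in both (about 147 rows), so it hasn't dropped yet and needs more backward turning.

```bash
python3 -m handwheel '[{"xyz":[0,0,0],"delta_rot":[0,0,0],"gripper":255},{"xyz":[0,0,0],"delta_rot":[0,0,0],"gripper":255},{"xyz":[0,0,0],"delta_rot":[0,0,0],"gripper":255},{"xyz":[0,0,0],"delta_rot":[0,-0.75,0],"gripper":255},{"xyz":[0,-0.01,0],"delta_rot":[0,-0.75,0],"gripper":255},{"xyz":[0,-0.01,0],"delta_rot":[0,-0.75,0],"gripper":255},{"xyz":[0,0,0],"delta_rot":[0,-0.75,0],"gripper":255},{"xyz":[0,0,0],"delta_rot":[0,0,0],"gripper":255},{"xyz":[0,0,0],"delta_rot":[0,0,0],"gripper":130},{"xyz":[0,0,0],"delta_rot":[0,0,0],"gripper":130},{"xyz":[0,0,0],"delta_rot":[0,0,0],"gripper":130},{"xyz":[0,0,0],"delta_rot":[0,0,0],"gripper":130}]'
cat > chk.py <<'E'
from h2 import *
import sys
n=sys.argv[1];save('side',n);save('top',n+'t')
print('px for 6mm',proj('side',[.5255,.008,.1035])-proj('side',[.5255,.008,.0975]))
for ref in('s0','s5'):
    a=cv2.imread(f'pics/{ref}.png')[288:312,304:320];b=cv2.imread(f'pics/{n}.png')[278:328,298:328]
    b=cv2.resize(b,(0,0),fx=4,fy=4,interpolation=2);a=cv2.resize(a,(0,0),fx=4,fy=4,interpolation=2)
    r=cv2.matchTemplate(b,a,cv2.TM_CCOEFF_NORMED);_,m,_,l=cv2.minMaxLoc(r);print(ref,'shift px',(l[0]/4-6,l[1]/4-10),round(m,2))
for l in('screw_head','screw_mark'):
    print(l,[(np.round(d['uv'],1),round(d['p'],2)) for d in ctrl.landmark_of(l,'side')][:2],[(np.round(d['uv'],1),round(d['p'],2)) for d in ctrl.landmark_of(l,'top')][:2])
go([.525,.0078,.0925])
E
python3 chk.py s6
```

```text
time: 15.1
ee_pos: [0.5258, 0.0083, 0.0964]
orientation: [[0.428, -0.0, 0.904], [-0.904, -0.0, 0.428], [-0.0, -1.0, -0.0]]
contact_force: [1.1, 0.3, 0.1]
gripper_width: 0.49
px for 6mm [-0.0449 -1.9537]
s0 shift px (2.25, 3.25) 0.54
s5 shift px (-1.25, 2.25) 0.72
screw_head [(array([317.3, 305. ]), 0.86)] []
screw_mark [] []
t 15.4 p [0.5259 0.0082 0.0965] yaw 25.36132785487816 down [-0.0001 -0.     -1.    ] w 0.48742099470454964 F [-0.5351  0.0121  0.2515] q [ 0.5884  0.5552 -0.8357  1.9471  0.5345  0.875  -0.086 ]
rot y units -0.0 xyz units [ 0.0009  0.1581 -0.0395]
```

Run:
```python
from h2 import *
ims=[cv2.resize(cv2.imread(f'pics/{n}.png')[275:330,295:335],(400,550),interpolation=2) for n in('s5','s6')]
cv2.imwrite('pics/c6.png',np.hstack(ims))
```

```text
(no output)
```

View pics/c6.png

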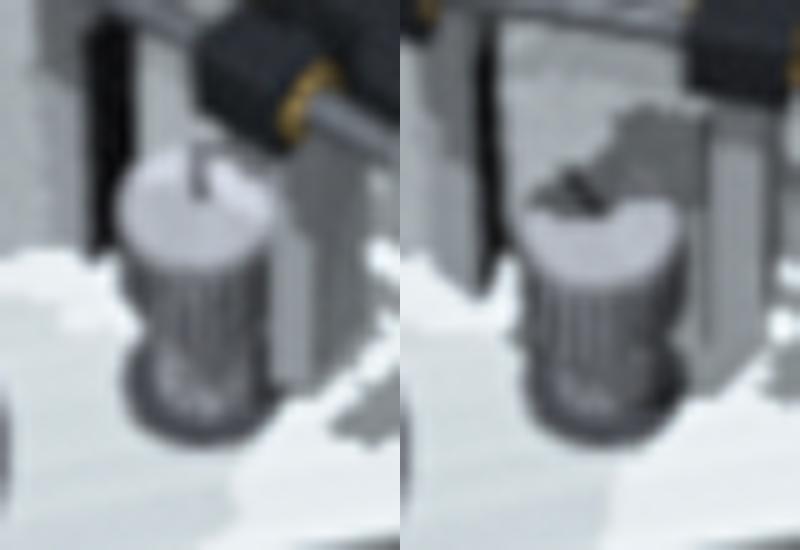

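The knob's face rim is about 17 px lower at 10x (≈1.8 px; 6 mm is 2.0 px), while the base ring is unchanged. It has dropped into the thread. I'll swing back with open fingers for a long forward stroke, then grip.

```bash
python3 -m handwheel '[{"xyz":[0,0,0],"delta_rot":[0,-0.5,0],"gripper":120},{"xyz":[0,0.06,0],"delta_rot":[0,-1,0],"gripper":120},{"xyz":[0,0.1,0],"delta_rot":[0,-1,0],"gripper":120},{"xyz":[0,0.1,0],"delta_rot":[0,-1,0],"gripper":120},{"xyz":[0,0,0],"delta_rot":[0,-1,0],"gripper":120},{"xyz":[0,0,0],"delta_rot":[0,-1,0],"gripper":120},{"xyz":[0,0,0],"delta_rot":[0,-1,0],"gripper":120},{"xyz":[0,0,0],"delta_rot":[0,-1,0],"gripper":120},{"xyz":[0,0,0],"delta_rot":[0,-1,0],"gripper":120},{"xyz":[0,0,0],"delta_rot":[0,-0.9,0],"gripper":120},{"xyz":[0,0,0],"delta_rot":[0,0,0],"gripper":120},{"xyz":[0,0,0],"delta_rot":[0,0,0],"gripper":120}]'
python3 -c "
from h2 import *
go([.5256,.0083,.090],100)"
```

```text
time: 16.6
ee_pos: [0.5258, 0.0082, 0.0898]
orientation: [[0.984, -0.0, -0.179], [0.179, 0.0, 0.984], [-0.0, -1.0, 0.0]]
contact_force: [0.2, 0.1, 0.8]
gripper_width: 0.529
t 16.6 p [0.5258 0.0082 0.0898] yaw 100.3275549176516 down [-0.0003  0.0004 -1.    ] w 0.5285103498364832 F [0.2017 0.0605 0.8335] q [ 0.7642  0.7138 -1.1093  1.9459  0.7761  0.9905  1.0325]
rot y units 0.040944364706449576 xyz units [-0.0095 -0.0064  0.0037]
```

```bash
python3 -m handwheel '[{"xyz":[0,0,0],"delta_rot":[0,0,0],"gripper":255},{"xyz":[0,0,0],"delta_rot":[0,0,0],"gripper":255},{"xyz":[0,0,0],"delta_rot":[0,0,0],"gripper":255},{"xyz":[0,0,0],"delta_rot":[0,0,0],"gripper":255},{"xyz":[0,0.01,0],"delta_rot":[0,0.5,0],"gripper":255},{"xyz":[0,0.005,0],"delta_rot":[0,1,0],"gripper":255},{"xyz":[0,0.005,0],"delta_rot":[0,1,0],"gripper":255},{"xyz":[0,0.005,0],"delta_rot":[0,1,0],"gripper":255},{"xyz":[0,0.005,0],"delta_rot":[0,1,0],"gripper":255},{"xyz":[0,0.005,0],"delta_rot":[0,1,0],"gripper":255},{"xyz":[0,0.005,0],"delta_rot":[0,1,0],"gripper":255},{"xyz":[0,0.005,0],"delta_rot":[0,1,0],"gripper":255},{"xyz":[0,0.005,0],"delta_rot":[0,1,0],"gripper":255},{"xyz":[0,0.005,0],"delta_rot":[0,1,0],"gripper":255},{"xyz":[0,0.005,0],"delta_rot":[0,1,0],"gripper":255},{"xyz":[0,0,0],"delta_rot":[0,0.5,0],"gripper":255},{"xyz":[0,0,0],"delta_rot":[0,0,0],"gripper":255}]'
python3 -c "
from h2 import *
go([.5256,.0083,.0868],-85);print(ctrl.observe()['moment'])"
```

```text
time: 18.3
ee_pos: [0.5262, 0.0092, 0.0888]
orientation: [[0.215, 0.001, 0.977], [-0.977, 0.001, 0.215], [-0.001, -1.0, 0.001]]
contact_force: [1.3, 6.0, -1.3]
gripper_width: 0.359
t 18.3 p [0.5262 0.0092 0.0888] yaw 12.42542623730024 down [ 0.001   0.0008 -1.    ] w 0.3593760322371363 F [ 1.3284  6.0395 -1.3459] q [ 0.5423  0.5471 -0.7753  1.9523  0.5076  0.8449 -0.2909]
rot y units 12.17817827966253 xyz units [0.0281 0.0785 0.0348]
[ 1.2846 -0.3215  0.0159]
```

```bash
python3 -m handwheel '[{"xyz":[0,0.005,0],"delta_rot":[0,0.6,0],"gripper":255},{"xyz":[0,0.005,0],"delta_rot":[0,1,0],"gripper":255},{"xyz":[0,0.005,0],"delta_rot":[0,1,0],"gripper":255},{"xyz":[0,0.005,0],"delta_rot":[0,1,0],"gripper":255},{"xyz":[0,0.005,0],"delta_rot":[0,1,0],"gripper":255},{"xyz":[0,0.005,0],"delta_rot":[0,1,0],"gripper":255},{"xyz":[0,0.005,0],"delta_rot":[0,1,0],"gripper":255},{"xyz":[0,0.005,0],"delta_rot":[0,1,0],"gripper":255},{"xyz":[0,0.005,0],"delta_rot":[0,1,0],"gripper":255},{"xyz":[0,0.005,0],"delta_rot":[0,1,0],"gripper":255},{"xyz":[0,0.005,0],"delta_rot":[0,1,0],"gripper":255},{"xyz":[0,0.005,0],"delta_rot":[0,1,0],"gripper":255},{"xyz":[0,0,0],"delta_rot":[0,0.6,0],"gripper":255},{"xyz":[0,0,0],"delta_rot":[0,0,0],"gripper":255}]'
python3 -c "
from h2 import *
go([.5256,.0083,.0868],100);print(ctrl.observe()['moment'])
print(np.array(ctrl.observe()['orientation']))"
```

```text
time: 19.7
ee_pos: [0.5268, 0.0089, 0.0873]
orientation: [[-0.997, 0.002, 0.083], [-0.083, 0.0, -0.997], [-0.002, -1.0, -0.0]]
contact_force: [4.4, 2.6, -2.8]
gripper_width: 0.358
t 19.7 p [0.5268 0.0089 0.0873] yaw -85.2236690976524 down [ 0.002   0.0005 -1.    ] w 0.3575740475071139 F [ 4.433   2.611  -2.7945] q [ 0.2368  0.4552 -0.3809  1.9621  0.2379  0.7652 -1.7688]
rot y units -23.152958637206552 xyz units [-0.0498  0.0216 -0.0143]
[ 0.7842 -1.0652 -0.0464]
[[-0.9965  0.002   0.0833]
 [-0.0833  0.0005 -0.9965]
 [-0.002  -1.     -0.0003]]
```

```bash
python3 -m handwheel '[{"xyz":[0,0,0],"delta_rot":[0,0,0],"gripper":120},{"xyz":[0,0,0],"delta_rot":[0,0,0],"gripper":120},{"xyz":[0,0,0],"delta_rot":[0,0,0],"gripper":120},{"xyz":[0,0,0],"delta_rot":[0,0,0],"gripper":120}]' | grep width
python3 chk.py s7
python3 -m handwheel '[{"xyz":[0,0,0],"delta_rot":[0,-0.5,0],"gripper":120},{"xyz":[0,0,0],"delta_rot":[0,-1,0],"gripper":120},{"xyz":[0,0,0],"delta_rot":[0,-1,0],"gripper":120},{"xyz":[0,0,0],"delta_rot":[0,-1,0],"gripper":120},{"xyz":[0,0,0],"delta_rot":[0,-1,0],"gripper":120},{"xyz":[0,0,0],"delta_rot":[0,-1,0],"gripper":120},{"xyz":[0,0,0],"delta_rot":[0,-1,0],"gripper":120},{"xyz":[0,0,0],"delta_rot":[0,-1,0],"gripper":120},{"xyz":[0,0,0],"delta_rot":[0,-1,0],"gripper":120},{"xyz":[0,0,0],"delta_rot":[0,-1,0],"gripper":120},{"xyz":[0,0,0],"delta_rot":[0,-1,0],"gripper":120},{"xyz":[0,0,0],"delta_rot":[0,-1,0],"gripper":120},{"xyz":[0,0,0],"delta_rot":[0,-1,0],"gripper":120},{"xyz":[0,0,0],"delta_rot":[0,-1,0],"gripper":120}]' | grep pos
python3 -m handwheel '[{"xyz":[0,0,0],"delta_rot":[0,-1,0],"gripper":120},{"xyz":[0,0,0],"delta_rot":[0,-1,0],"gripper":120},{"xyz":[0,0,0],"delta_rot":[0,-1,0],"gripper":120},{"xyz":[0,0,0],"delta_rot":[0,-1,0],"gripper":120},{"xyz":[0,0,0],"delta_rot":[0,-1,0],"gripper":120},{"xyz":[0,0,0],"delta_rot":[0,-1,0],"gripper":120},{"xyz":[0,0,0],"delta_rot":[0,-1,0],"gripper":120},{"xyz":[0,0,0],"delta_rot":[0,-1,0],"gripper":120},{"xyz":[0,0,0],"delta_rot":[0,-1,0],"gripper":120},{"xyz":[0,0,0],"delta_rot":[0,-0.5,0],"gripper":120},{"xyz":[0,0,0],"delta_rot":[0,0,0],"gripper":120},{"xyz":[0,0,0],"delta_rot":[0,0,0],"gripper":120}]' | grep pos
python3 - <<'E'
from h2 import *
save('side','s8')
go([.5256,.0083,.0845],100)
ims=[cv2.resize(cv2.imread(f'pics/{n}.png')[275:330,295:335],(400,550),interpolation=2) for n in('s7','s8')]
cv2.imwrite('pics/c8.png',np.hstack(ims))
E
```

```text
gripper_width: 0.533
px for 6mm [-0.0449 -1.9537]
s0 shift px (3.0, 6.25) 0.34
s5 shift px (-4.75, 5.5) 0.5
screw_head [] []
screw_mark [] [(array([236.6, 158.6]), 0.36)]
t 20.4 p [0.5259 0.0082 0.0869] yaw -85.04189611011145 down [-0.0001  0.0001 -1.    ] w 0.5258587423447093 F [ 0.7183 -0.7218  0.2259] q [ 0.2384  0.4556 -0.3818  1.9629  0.2385  0.7664 -1.7652]
rot y units -0.0 xyz units [ 0.0366 -0.2229  0.0142]
ee_pos: [0.5259, 0.0082, 0.087]
ee_pos: [0.5259, 0.0082, 0.0869]
t 23.05 p [0.5259 0.0082 0.0869] yaw 98.82116190099396 down [-0.0001 -0.0001 -1.    ] w 0.5300749789306942 F [ 0.1254 -0.4058  0.1275] q [ 0.7578  0.7137 -1.0994  1.9476  0.7766  0.9831  1.006 ]
rot y units -0.1473547623757554 xyz units [-0.0101  0.0971  0.0064]
```

View pics/c8.png

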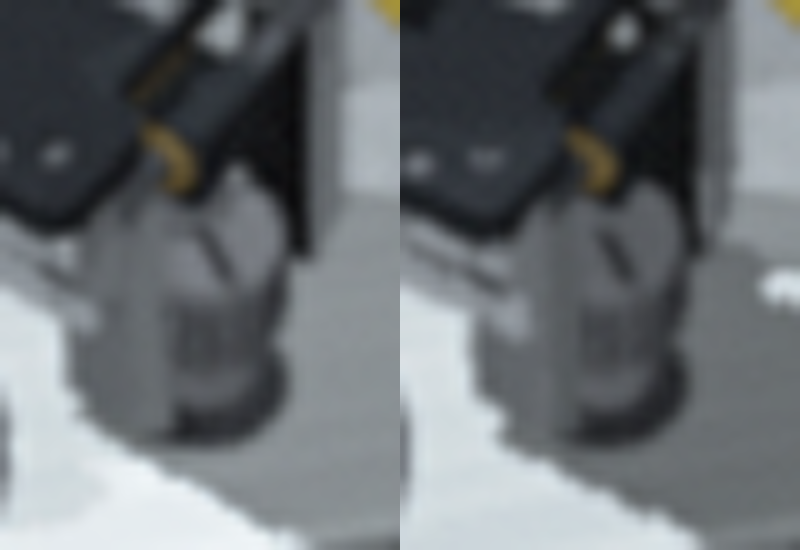

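The groove has gone from upper left to lower right, which is half a turn. The knob sits lower and didn't move during the swing back. Second stroke next.

```bash
python3 -m handwheel '[{"xyz":[0,0.03,0],"delta_rot":[0,0,0],"gripper":255},{"xyz":[0,0,0],"delta_rot":[0,0,0],"gripper":255},{"xyz":[0,0,0],"delta_rot":[0,0,0],"gripper":255},{"xyz":[0,0,0],"delta_rot":[0,0,0],"gripper":255},{"xyz":[0,0.01,0],"delta_rot":[0,0.5,0],"gripper":255},{"xyz":[0,0.005,0],"delta_rot":[0,1,0],"gripper":255},{"xyz":[0,0.005,0],"delta_rot":[0,1,0],"gripper":255},{"xyz":[0,0.005,0],"delta_rot":[0,1,0],"gripper":255},{"xyz":[0,0.005,0],"delta_rot":[0,1,0],"gripper":255},{"xyz":[0,0.005,0],"delta_rot":[0,1,0],"gripper":255},{"xyz":[0,0.005,0],"delta_rot":[0,1,0],"gripper":255},{"xyz":[0,0.005,0],"delta_rot":[0,1,0],"gripper":255},{"xyz":[0,0.005,0],"delta_rot":[0,1,0],"gripper":255},{"xyz":[0,0.005,0],"delta_rot":[0,1,0],"gripper":255},{"xyz":[0,0.005,0],"delta_rot":[0,1,0],"gripper":255},{"xyz":[0,0,0],"delta_rot":[0,0.5,0],"gripper":255},{"xyz":[0,0,0],"delta_rot":[0,0,0],"gripper":255}]' | egrep 'force|pos'
python3 -m handwheel '[{"xyz":[0,0.005,0],"delta_rot":[0,0.6,0],"gripper":255},{"xyz":[0,0.005,0],"delta_rot":[0,1,0],"gripper":255},{"xyz":[0,0.005,0],"delta_rot":[0,1,0],"gripper":255},{"xyz":[0,0.005,0],"delta_rot":[0,1,0],"gripper":255},{"xyz":[0,0.005,0],"delta_rot":[0,1,0],"gripper":255},{"xyz":[0,0.005,0],"delta_rot":[0,1,0],"gripper":255},{"xyz":[0,0.005,0],"delta_rot":[0,1,0],"gripper":255},{"xyz":[0,0.005,0],"delta_rot":[0,1,0],"gripper":255},{"xyz":[0,0.005,0],"delta_rot":[0,1,0],"gripper":255},{"xyz":[0,0.005,0],"delta_rot":[0,1,0],"gripper":255},{"xyz":[0,0.005,0],"delta_rot":[0,1,0],"gripper":255},{"xyz":[0,0.005,0],"delta_rot":[0,1,0],"gripper":255},{"xyz":[0,0,0],"delta_rot":[0,0.5,0],"gripper":255},{"xyz":[0,0,0],"delta_rot":[0,0,0],"gripper":255},{"xyz":[0,0,0],"delta_rot":[0,0,0],"gripper":255}]'
python3 - <<'E'
from h2 import *
save('side','s9');go([.5256,.0083,.0845],-85);print(ctrl.observe()['moment'])
a=cv2.imread('pics/s9.png')
c=np.zeros((560,800,3),np.uint8)
c[:,:400]=cv2.resize(a[275:331,295:335],(400,560),interpolation=2);c[:,400:]=cv2.resize(a[230:440,220:370],(400,560));cv2.imwrite('pics/c9.png',c)
E
```

```text
ee_pos: [0.5262, 0.0093, 0.085]
contact_force: [1.8, 6.4, -0.8]
time: 26.25
ee_pos: [0.5268, 0.0089, 0.0835]
orientation: [[-0.997, 0.002, 0.073], [-0.073, 0.001, -0.997], [-0.002, -1.0, -0.0]]
contact_force: [4.9, 2.3, -2.3]
gripper_width: 0.356
t 26.3 p [0.5268 0.0089 0.0835] yaw -85.82073587781754 down [ 0.0019  0.0007 -1.    ] w 0.35510904847039854 F [ 5.4264  3.5516 -1.9958] q [ 0.2302  0.4604 -0.373   1.9641  0.2373  0.757  -1.7785]
rot y units -0.10259198472719255 xyz units [ 0.0501 -0.0382  0.018 ]
[ 0.9054 -1.1158 -0.0167]
```

View pics/c9.png

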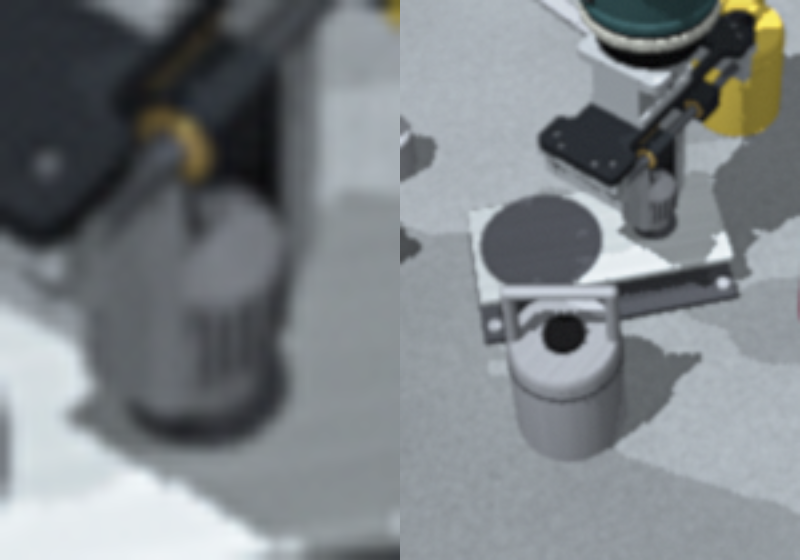

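The groove points up and left again, the knob face is about 2 px lower than after the drop (≈6 mm), and the canister stands upright beside the stand. The grip is still closed (width 0.355), so I'm handing in.

```bash
python3 -c "
from cell import ctrl
print(ctrl.close_job())"
```

```text
the job is handed in; nothing more can be done
None
```

The canister is on the bench, the screw is started in its thread, and I handed the job in at about 26 s with the knob still gripped.

- **Canister:** I lifted it by its arch handle and lowered it in small steps until the force showed contact. Then I opened the fingers. The last picture shows it upright beside the stand.
- **Screw, backward:** I turned it about 52° anticlockwise and opened the fingers; it had not dropped. A further 24° (76° in all) did it: with the fingers open, the knob sat about 2 px lower in the side view, which matches the 6 mm drop.
- **Screw, forward:** I turned it clockwise in two strokes of about 185° each, roughly 370° by the tool. The extra 10° allows for slip and for having turned back a little past the drop point.
- **Last checks:**
  - The groove is back up and left, near where it was after the drop, and partly hidden by a finger.
  - The knob is about 2 px (6 mm) lower than after the drop.
  - The opening reads about 33 mm on the 34 mm knob.
  - The side force is about 6 N.

**Less certain:**
- The height change is only about 2 px in the picture, so the final lift of about -0.012 is known to only 1–2 mm.
- The point-finding networks mostly missed the knob once the gripper was near, and the template match was weak. I relied on the picture crops and tool angles instead.

I sent no moves towards the wrench, weight, cup or look-alike cans, and saw no sign that they had moved.

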